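Put the hole saws back on their storage board in order of size

ROBOT

A 7-joint arm with a two-finger parallel gripper is mounted at the origin on the work surface. World frame = base frame: x ahead of the robot, y to its left, z up, the work surface at z = 0. Lengths are in m, angles in rad, forces in N, time in s.
With the tool pointing down it reaches from about 0.425 to 0.875 m from the base axis. Payload 4.7 kg.
Tool frame: the origin (TCP) lies at the very end of the fingers, on their centre line; the grasp point (between the pads) lies 19 mm behind it; x points along the fingers, z is the direction in which the jaws open and shut, and the axes are right-handed (so a half turn about x gives the same grasp; the last joint's range is limited). The gripper opens to 87 mm and grips with 3 to 60 N. Pads are 19 mm wide; open, the fingers measure 117 mm over their backs; the gripper's body (75 mm by 190 mm) begins 51 mm behind the grasp point.
Start: joints at [-1.269, 0.321, -0.07, 1.45, 0.023, 1.371, -0.057], TCP at [0.185, 0.623, 0.223] pointing down, gripper open.
Joint ranges: [-2.86, 2.86], [-0.3, 2.09], [-1.38, 1.24], [0.06, 2.45], [-1.56, 4.7], [0.09, 2.05], [-2.69, 2.69]. Speed limits (rad/s): [2.57, 2.57, 3.14, 3.14, 3.14, 3.14, 3.14].

INTERFACE

Orientations are given as a rotation vector (axis times angle).
In Python, from bench import * gives the robot as it stands.
- The arm moves only by the shell command python3 -m handwheel 'ROWS' [OPENING] [FORCE]. ROWS is JSON, a list of rows, each an object with "xyz": the shift along the world's x, y, z in cm, a list of three; "angular": the turn, a rotation vector about the world's x, y, z in degrees, a list of three. A call has 1 to 5 rows; each row shifts and turns the pose as measured when the row begins; what a row does not reach is not made up. A row lasts 1/12 s, in which the tool goes at most 41.7 mm and 7.16 degrees, less where a joint would pass 70% of its speed; a pose out of reach is approached as far as the arm can. A call with a gripper value outside its range is refused whole. OPENING is the finger opening in cm, from 0 to 8.7, set as the call begins (- or left out, the last holds). The fingers move at their own pace and stop on an object; FORCE is the grip in N (left out, the last holds). Time passes only in rows, so rows that do not move let the fingers close. It gives the time, the measured TCP pose, the force and the opening at its end, in the units of the state.
- get_state(): the state, without advancing time (a new reading comes with each control period).
- get_image(name): name is "scene" or "top" or "wrist"; returns a dict with "pixels" (400x640x3 uint8, blue, green, red), "K" (3x3 intrinsics, pixels), "cam_to_world" (4x4, takes a point from camera to world coordinates). Camera axes: x right, y down, z forward; pixel columns grow to the right and rows downward; lengths in m; the calibration is good to about 2 mm. A picture is of the moment at which its call begins. There is no depth.
- close_job(): hands the job in, once; it reports no verdict.
The state is a dict: "time": time; "joint_positions": joint angles; "qd": joint speeds; "joint_torque": joint torques, N m; "position": TCP position; "tool_rot": TCP orientation; "ft_force": force on the tool from outside, world axes, zero at the start; "torque": the same for the moment, N m; "grip_width": opening from 0.0 (shut) to 1.0 (fully open).
Only numpy, scipy, OpenCV 4.12 (cv2) and the standard library are available. Lean on these libraries where they do the work, as an engineer would, in place of code of your own. Each camera call takes 0.05 s, during which the arm holds its last target.

TASK

The four hole saws are scattered about the bench: put them back in a row on the plywood storage board in order of size, each standing teeth down in the middle of the cork pad of its size, the smallest saw on the smallest pad through to the largest on the largest. Set them down without dropping or tipping them, and leave the tape measure and the roll of masking tape where they are.

Things in the scene. Friction and masses are not known exactly. Their poses are not given: they have to be found in the camera images.
- saw22_mid (a point): The smallest of four loose hole saws: a dark-steel cup, 22 mm in diameter, 48 mm tall (all four are), standing on its toothed rim on the bench (z = 0) at the start, flat backplate with a threaded hole up. Straight side wall, grip it across any diameter. Under 0.3 kg. Point: its centre, on its axis, 24 mm above the teeth; z points up out of the backplate.
- saw32_mid (a point): The second smallest of four loose hole saws: a dark-steel cup, 32 mm in diameter, 48 mm tall (all four are), standing on its toothed rim on the bench (z = 0) at the start, flat backplate with a threaded hole up. Straight side wall, grip it across any diameter. Under 0.3 kg. Point: its centre, on its axis, 24 mm above the teeth; z points up out of the backplate.
- saw44_mid (a point): The second largest of four loose hole saws: a dark-steel cup, 44 mm in diameter, 48 mm tall (all four are), standing on its toothed rim on the bench (z = 0) at the start, flat backplate with a threaded hole up. Straight side wall, grip it across any diameter. Under 0.3 kg. Point: its centre, on its axis, 24 mm above the teeth; z points up out of the backplate.
- saw57_mid (a point): The largest of four loose hole saws: a dark-steel cup, 57 mm in diameter, 48 mm tall (all four are), standing on its toothed rim on the bench (z = 0) at the start, flat backplate with a threaded hole up. Straight side wall, grip it across any diameter. Under 0.3 kg. Point: its centre, on its axis, 24 mm above the teeth; z points up out of the backplate.
- pad22: Place of the 22 mm saw: the smallest of four round cork pads (30 mm in diameter, dark outline) set flush in one plywood board (284 x 94 x 9 mm, fixed, at any angle), in a straight row in order of size along its middle; this one is 114 mm from the board's centre towards the small end. Origin: its centre, 9 mm above the bench; x along the row to the largest pad, z up.
- pad32: Place of the 32 mm saw: the second smallest of four round cork pads (40 mm in diameter, dark outline) set flush in one plywood board (284 x 94 x 9 mm, fixed, at any angle), in a straight row in order of size along its middle; this one is 56 mm from the board's centre towards the small end. Origin: its centre, 9 mm above the bench; x along the row to the largest pad, z up.
- pad44: Place of the 44 mm saw: the second largest of four round cork pads (52 mm in diameter, dark outline) set flush in one plywood board (284 x 94 x 9 mm, fixed, at any angle), in a straight row in order of size along its middle; this one is 14 mm from the board's centre towards the large end. Origin: its centre, 9 mm above the bench; x along the row to the largest pad, z up.
- pad57: Place of the 57 mm saw: the largest of four round cork pads (65 mm in diameter, dark outline) set flush in one plywood board (284 x 94 x 9 mm, fixed, at any angle), in a straight row in order of size along its middle; this one is 96 mm from the board's centre towards the large end. Origin: its centre, 9 mm above the bench; x along the row to the largest pad, z up.
- tape_measure: Bystander: a loose grey tape measure lying on its side, about 68 x 62 x 37 mm, with a steel hook that sticks out 11 mm. Origin: centre of its underside. To be left alone.
- masking_roll: Bystander: a loose cream roll of masking tape lying flat, 92 mm in diameter, 24 mm tall, open in the middle. Origin: centre of its underside. To be left alone.
There are look-alikes about, which are no part of the job. What is shaped like the part that bears saw22_mid but orange is not meant. Leave any red look-alike of the part that bears saw44_mid alone.

How it is judged:
At the end, for the whole second after the job is handed in: Every hole saw stands upright (within 0.1 rad), at rest and released on the board's top, its axis within 10 mm of the centre of the pad of its own size (horizontal distance between saw22_mid and pad22 below 0.01 m and height (world z) of saw22_mid between 0.029 and 0.037 m and angle between each of saw22_mid, saw32_mid, saw44_mid, saw57_mid's own z axis and vertical below 0.1 rad and linear speed of each of saw22, saw32, saw44, saw57 below 0.01 m/s and horizontal distance between saw32_mid and pad32 below 0.01 m and height (world z) of saw32_mid between 0.029 and 0.037 m and horizontal distance between saw44_mid and pad44 below 0.01 m and height (world z) of saw44_mid between 0.029 and 0.037 m and horizontal distance between saw57_mid and pad57 below 0.01 m and height (world z) of saw57_mid between 0.029 and 0.037 m); the robot touches nothing.
It fails at once if a hole saw is tipped over (leans more than 0.6 rad) (angle between any of saw22_mid, saw32_mid, saw44_mid, saw57_mid's own z axis and vertical above 0.6 rad).
It fails at once if a hole saw is dropped: let go with its teeth more than about 25 mm above the board's top ((height (world z) of saw22_mid above 0.058 m and contact force between the fingers and saw22 below 0.01 N) or (height (world z) of saw32_mid above 0.058 m and contact force between the fingers and saw32 below 0.01 N) or (height (world z) of saw44_mid above 0.058 m and contact force between the fingers and saw44 below 0.01 N) or (height (world z) of saw57_mid above 0.058 m and contact force between the fingers and saw57 below 0.01 N)).
It fails at once if the tape measure or the roll of masking tape is moved more than 20 mm (distance of any of tape_measure, masking_roll from where it was at the start of the episode above 0.02 m).
It also fails if it takes over 99 s, if anything falls off the work surface, if the arm or the gripper's body presses on something with over 40 N, if the wrist force passes 120 N, or if a joint passes its speed limit or range.

## Working session

There is one attempt and no reset: what is moved stays moved. The work goes in short steps, Python scripts to look and compute and a shell command to move; the robot and the scene stay as the last step left them, time stands still between calls to the robot, and variables do not carry over. Pictures are saved under pics/ and viewed, and the job is handed in when it is done.

```bash
mkdir -p pics; ls; python3 - <<'E'
from bench import *
import cv2,numpy as np
print({k:np.round(v,3) for k,v in get_state().items()})
for n in("scene","top","wrist"):
    im=get_image(n); cv2.imwrite(f"pics/{n}0.png",im["pixels"]); print(n,im["K"].round(1).tolist(),im["cam_to_world"].round(3).tolist())
E
```

```text
pics
{'time': np.float64(0.0), 'joint_positions': array([-1.269,  0.322, -0.07 ,  1.452,  0.023,  1.371, -0.057]), 'qd': array([-0.   , -0.001,  0.   , -0.001,  0.002,  0.001,  0.   ]), 'joint_torque': array([ 0.0000e+00, -4.9129e+01, -4.0400e-01, -3.1254e+01, -6.4000e-02,
        4.3000e-02,  0.0000e+00]), 'position': array([0.184, 0.623, 0.221]), 'tool_rot': array([-0.996,  1.333,  0.994]), 'ft_force': array([-0.382, -0.348, -0.143]), 'torque': array([-0.015,  0.03 , -0.009]), 'grip_width': np.float64(1.001)}
scene [[439.2, 0.0, 313.1], [0.0, 439.2, 201.4], [0.0, 0.0, 1.0]] [[0.138, 0.534, -0.834, 1.45], [0.99, -0.066, 0.121, -0.155], [0.009, -0.843, -0.538, 0.646], [0.0, 0.0, 0.0, 1.0]]
top [[475.5, 0.0, 323.7], [0.0, 475.5, 193.8], [0.0, 0.0, 1.0]] [[-0.024, -0.993, 0.115, 0.369], [-1.0, 0.025, 0.0, 0.005], [-0.003, -0.115, -0.993, 1.228], [0.0, 0.0, 0.0, 1.0]]
wrist [[354.7, 0.0, 321.3], [0.0, 354.7, 194.7], [0.0, 0.0, 1.0]] [[0.284, 0.918, 0.276, 0.108], [0.959, -0.272, -0.084, 0.645], [-0.002, 0.289, -0.957, 0.383], [0.0, 0.0, 0.0, 1.0]]
```

View pics/top0.png

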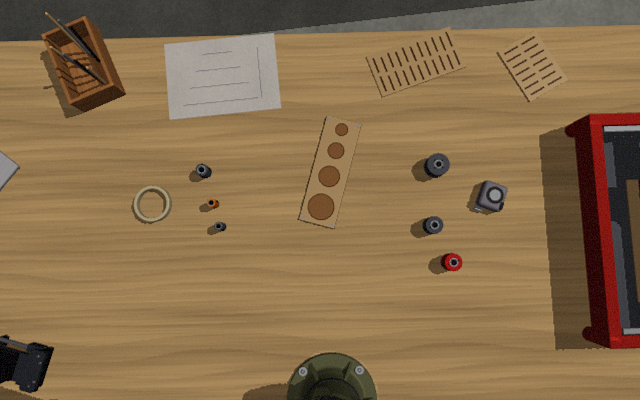

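View pics/scene0.png

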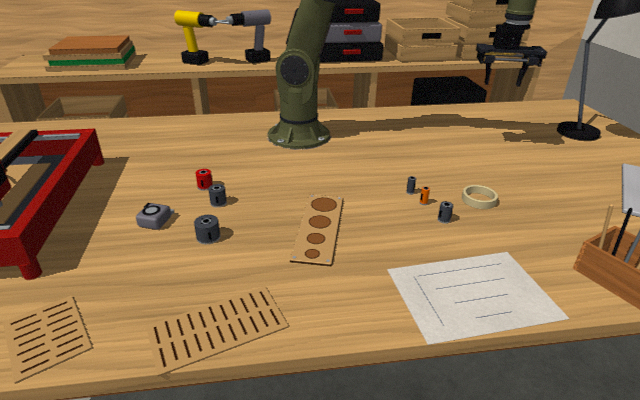

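View pics/wrist0.png

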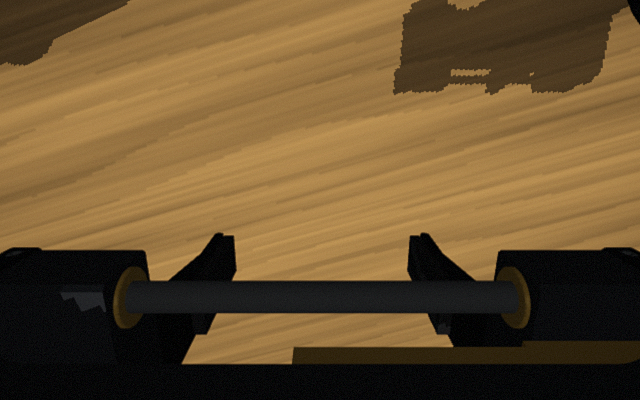

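```bash
python3 - <<'E'
import cv2,numpy as np
t=cv2.imread("pics/top0.png"); s=cv2.imread("pics/scene0.png")
def c(im,x,y,r=25,k=8): return cv2.resize(im[y-r:y+r,x-r:x+r],None,fx=k/2,fy=k/2,interpolation=cv2.INTER_NEAREST)
rows=[]
for im,ps in((t,[(220,227),(203,170),(432,225),(437,164)]),(s,[(411,185),(446,211),(217,194),(207,228)])):
    rows.append(np.hstack([c(im,*p) for p in ps]))
cv2.imwrite("pics/crop1.png",np.vstack(rows))
cv2.imwrite("pics/crop2.png",cv2.resize(t[110:235,290:370],None,fx=4.5,fy=4.5,interpolation=cv2.INTER_NEAREST))
E
```

```text
(no output)
```

View pics/crop1.png

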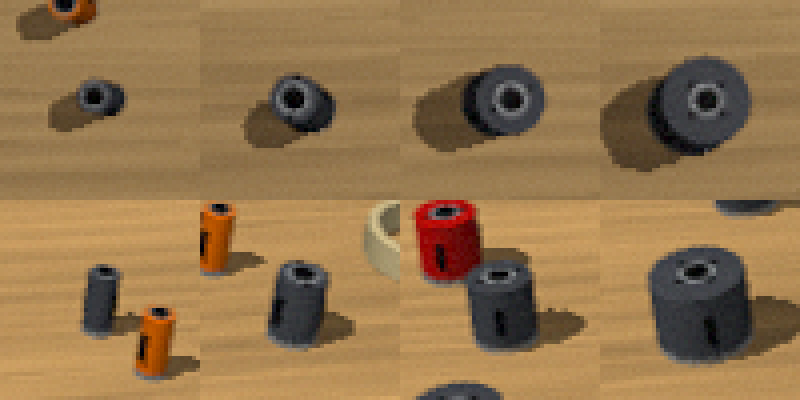

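View pics/crop2.png

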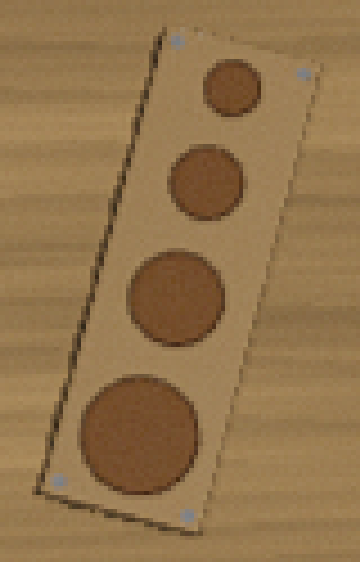

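```bash
cat > h.py <<'E'
import cv2,numpy as np
from bench import *
def ray(im,u,v,z):
    K=im["K"];T=im["cam_to_world"]
    d=T[:3,:3]@np.linalg.solve(K,[u,v,1.]);o=T[:3,3]
    return (o+d*(z-o[2])/d[2])[:2]
def proj(im,p):
    T=np.linalg.inv(im["cam_to_world"]);q=im["K"]@(T[:3,:3]@np.array(p)+T[:3,3]);return q[:2]/q[2]
def tri(ims,uvs):
    A=[];b=[]
    for im,(u,v) in zip(ims,uvs):
        T=im["cam_to_world"];d=T[:3,:3]@np.linalg.solve(im["K"],[u,v,1.]);d/=np.linalg.norm(d);P=np.eye(3)-np.outer(d,d);A.append(P);b.append(P@T[:3,3])
    return np.linalg.solve(sum(A),sum(b))
def hole(im,u,v,r):
    g=im["pixels"].max(2).astype(float); yy,xx=np.mgrid[:400,:640]
    m=(np.hypot(xx-u,yy-v)<r); w=np.clip(55-g,0,None)*m
    return (w*xx).sum()/w.sum(),(w*yy).sum()/w.sum()
def pads(im):
    hsv=cv2.cvtColor(im["pixels"],cv2.COLOR_BGR2HSV); return hsv
E
python3 - <<'E'
from h import *
t=get_image("top");s=get_image("scene")
T={22:(218.0,226.0,3),32:(201.2,169.3,3.5),44:(434.3,224.7,3.5),57:(438.5,163.7,3.5)}
S={22:(412,178,2.5),32:(446.5,203.5,3.5),44:(217,188,3),57:(206.,221.,4)}
for k in T:
    a=hole(t,*T[k]);b=hole(s,*S[k])
    print(k,np.round(a,1),ray(t,*a,.048).round(4),np.round(b,1),ray(s,*b,.048).round(4),tri((t,s),(a,b)).round(4))
for n,im in(("top",t),("scene",s)):
    b=im["pixels"];hsv=cv2.cvtColor(b,cv2.COLOR_BGR2HSV)
    m=((hsv[...,1]>130)&(hsv[...,2]<150)&(hsv[...,2]>50)&(hsv[...,0]<16)).astype(np.uint8)
    q=np.zeros_like(m)
    if n=="top": q[110:235,290:370]=1
    else: q[190:270,285:350]=1
    cs,_=cv2.findContours(m*q,cv2.RETR_EXTERNAL,cv2.CHAIN_APPROX_NONE)
    for c in cs:
        if cv2.contourArea(c)>40:
            mo=cv2.moments(c);u,v=mo["m10"]/mo["m00"],mo["m01"]/mo["m00"]; print(n,round(u,1),round(v,1),cv2.contourArea(c),ray(im,u,v,.009).round(4))
E
```

```text
22 [218.1 225.7] [0.4318 0.2689] [412.  177.3] [0.4335 0.2707] [0.4321 0.2701 0.0471]
32 [201.1 169.3] [0.5747 0.3118] [446.4 203.8] [0.5755 0.3128] [0.575  0.3125 0.0476]
44 [434.5 224.6] [ 0.4216 -0.2673] [216.3 187.2] [ 0.422 -0.265] [ 0.4216 -0.2661  0.048 ]
57 [438.4 163.6] [ 0.5744 -0.2849] [205.6 220.3] [ 0.5738 -0.2831] [ 0.5742 -0.2839  0.0485]
top 320.6 206.6 500.5 [0.4767 0.0141]
top 328.8 176.0 317.0 [ 0.5557 -0.0092]
top 335.6 150.3 185.5 [ 0.623  -0.0285]
top 341.3 129.3 103.0 [ 0.6785 -0.0449]
scene 311.7 253.2 90.0 [ 0.6789 -0.0442]
scene 315.3 237.9 136.5 [ 0.6234 -0.0279]
scene 319.4 221.3 190.0 [ 0.5567 -0.0079]
scene 323.3 204.0 244.5 [0.4784 0.0146]
```

```bash
cat > st.py <<'E'
from h import *
import sys
from scipy.spatial.transform import Rotation as R
s=get_state();p=s["position"];M=R.from_rotvec(s["tool_rot"]).as_matrix()
Rd=np.array([.9598,-.2807]); j=np.array([-Rd[1],Rd[0],0])
z=M[:,2]; z=z if z@j>0 else -z
xt=np.array([0,0,-1.]);best=None
for sg in(1,-1):
    zt=sg*j;Mt=np.c_[xt,np.cross(zt,xt),zt];rv=R.from_matrix(Mt@M.T).as_rotvec(degrees=True)
    if best is None or np.linalg.norm(rv)<np.linalg.norm(best):best=rv
P={'s22':(.4325,.270),'s32':(.575,.3124),'s44':(.4217,-.2661),'s57':(.574,-.284),'p57':(.4775,.0143),'p44':(.5563,-.0085),'p32':(.6232,-.0282),'p22':(.6787,-.0446)}
print("t",round(float(s["time"]),2),"p",p.round(4),"rot err deg",best.round(2),"F",s["ft_force"].round(1),"w",round(float(s["grip_width"])*8.7,2),"q",s["joint_positions"].round(2))
for k in sys.argv[1:]:print(k,"dxyz cm",np.round((np.array(P[k])-p[:2])*100,2),"z",round(p[2]*100,2))
E
python3 st.py s22
```

```text
t 0.25 p [0.1845 0.623  0.2221] rot err deg [ 0.05 -0.01  0.19] F [-0.3 -0.3  0.2] w 8.69 q [-1.27  0.32 -0.07  1.45  0.02  1.37 -0.06]
s22 dxyz cm [ 24.8 -35.3] z 22.21
```

```bash
python3 -m handwheel '[{"xyz":[2,-2.8,-1],"angular":[0,0,0]},{"xyz":[2,-2.8,-1],"angular":[0,0,0]},{"xyz":[2,-2.8,-1],"angular":[0,0,0]},{"xyz":[2,-2.8,-1],"angular":[0,0,0]},{"xyz":[2,-2.8,-1],"angular":[0,0,0]}]' 5 20; python3 st.py s22
```

```text
time: 0.67
position: [0.2776, 0.4861, 0.1712]
tool_rot: [-1.001, 1.324, 1.015]
ft_force: [0.6, -0.4, 0.2]
grip_width: 0.708
t 0.67 p [0.2776 0.4861 0.1712] rot err deg [-0.42 -0.23 -0.82] F [ 0.6 -0.4  0.2] w 6.16 q [-1.09  0.16 -0.    1.75 -0.01  1.23  0.21]
s22 dxyz cm [ 15.49 -21.61] z 17.12
```

```bash
python3 -m handwheel '[{"xyz":[2.1,-2.9,-1],"angular":[0,0,-0.8]},{"xyz":[2.1,-2.9,-1],"angular":[0,0,0]},{"xyz":[2.1,-2.9,-1],"angular":[0,0,0]},{"xyz":[2.1,-2.9,-1],"angular":[0,0,0]},{"xyz":[2.1,-2.9,-1],"angular":[0,0,0]}]'; python3 st.py s22
```

```text
time: 1.08
position: [0.3857, 0.3336, 0.1194]
tool_rot: [-0.99, 1.326, 1.006]
ft_force: [1.1, -0.6, -0.5]
grip_width: 0.579
t 1.08 p [0.3857 0.3336 0.1194] rot err deg [-0.55 -0.17 -0.11] F [ 1.1 -0.6 -0.5] w 5.04 q [-0.89  0.1   0.14  1.93 -0.03  1.11  0.55]
s22 dxyz cm [ 4.68 -6.36] z 11.94
```

```bash
python3 -m handwheel '[{"xyz":[2.0,-2.7,-1],"angular":[0.5,0.2,0]},{"xyz":[2.0,-2.7,-1],"angular":[0,0,0]},{"xyz":[0.7,-0.9,-1],"angular":[0,0,0]},{"xyz":[0,0,0],"angular":[0,0,0]}]'; python3 st.py s22
```

```text
time: 1.42
position: [0.4384, 0.2577, 0.087]
tool_rot: [-0.976, 1.33, 1.001]
ft_force: [-0.4, -0.2, -1.0]
grip_width: 0.576
t 1.42 p [0.4384 0.2577 0.087 ] rot err deg [-0.86 -0.31  0.61] F [-0.4 -0.2 -1. ] w 5.01 q [-0.78  0.13  0.22  1.97 -0.05  1.04  0.74]
s22 dxyz cm [-0.59  1.23] z 8.7
```

```bash
python3 -m handwheel '[{"xyz":[-0.6,1.2,0],"angular":[-0.9,-0.3,0.6]},{"xyz":[0,0,0],"angular":[0,0,0]}]'; python3 st.py s22
```

```text
time: 1.58
position: [0.4326, 0.2686, 0.087]
tool_rot: [-0.994, 1.334, 0.993]
ft_force: [-0.4, 1.0, -0.4]
grip_width: 0.576
t 1.58 p [0.4326 0.2686 0.087 ] rot err deg [ 0.08 -0.06  0.28] F [-0.4  1.  -0.4] w 5.01 q [-0.8   0.14  0.21  1.96 -0.03  1.05  0.7 ]
s22 dxyz cm [-0.01  0.14] z 8.7
```

```bash
python3 -m handwheel '[{"xyz":[0,0.1,-2],"angular":[0,0,0]},{"xyz":[0,0,-2],"angular":[0,0,0]},{"xyz":[0,0,-2],"angular":[0,0,0]},{"xyz":[0,0,-0.9],"angular":[0,0,0]},{"xyz":[0,0,0],"angular":[0,0,0]}]'; python3 st.py s22
```

```text
time: 2.0
position: [0.4321, 0.2767, 0.0199]
tool_rot: [-0.998, 1.322, 1.002]
ft_force: [-0.5, -0.1, -0.6]
grip_width: 0.578
t 2.0 p [0.4321 0.2767 0.0199] rot err deg [-0.34  0.22 -0.29] F [-0.5 -0.1 -0.6] w 5.03 q [-0.8   0.23  0.2   2.01 -0.06  0.9   0.72]
s22 dxyz cm [ 0.04 -0.67] z 1.99
```

```bash
python3 -m handwheel '[{"xyz":[0,-0.65,-0.6],"angular":[0,0,0]},{"xyz":[0,0,0],"angular":[0,0,0]},{"xyz":[0,0,0],"angular":[0,0,0]}]'; python3 st.py s22
```

```text
time: 2.25
position: [0.4323, 0.2714, 0.0153]
tool_rot: [-0.999, 1.319, 1.004]
ft_force: [-0.4, 0.2, -0.8]
grip_width: 0.576
t 2.25 p [0.4323 0.2714 0.0153] rot err deg [-0.43  0.28 -0.43] F [-0.4  0.2 -0.8] w 5.01 q [-0.79  0.23  0.2   2.02 -0.06  0.89  0.74]
s22 dxyz cm [ 0.02 -0.14] z 1.53
```

```bash
python3 -m handwheel '[{"xyz":[0,-0.1,-0.1],"angular":[-0.4,0.3,-0.4]},{"xyz":[0,0,0],"angular":[0,0,0]}]'; python3 st.py s22; python3 -m handwheel '[{"xyz":[0,0,0],"angular":[0,0,0]},{"xyz":[0,0,0],"angular":[0,0,0]},{"xyz":[0,0,0],"angular":[0,0,0]},{"xyz":[0,0,0],"angular":[0,0,0]},{"xyz":[0,0,0],"angular":[0,0,0]}]' 0 25; python3 st.py s22
```

```text
time: 2.42
position: [0.4332, 0.2707, 0.0158]
tool_rot: [-0.996, 1.329, 0.997]
ft_force: [-0.4, -0.5, -0.3]
grip_width: 0.577
t 2.42 p [0.4332 0.2707 0.0158] rot err deg [-0.1   0.07  0.04] F [-0.4 -0.5 -0.3] w 5.02 q [-0.79  0.23  0.2   2.02 -0.06  0.89  0.73]
s22 dxyz cm [-0.07 -0.07] z 1.58
time: 2.83
position: [0.4346, 0.2716, 0.0176]
tool_rot: [-0.995, 1.326, 0.996]
ft_force: [-0.6, 0.1, 0.1]
grip_width: 0.279
t 2.83 p [0.4346 0.2716 0.0176] rot err deg [-0.21  0.22  0.06] F [-0.6  0.1  0.1] w 2.43 q [-0.79  0.23  0.2   2.02 -0.06  0.89  0.73]
s22 dxyz cm [-0.21 -0.16] z 1.76
```

```bash
python3 -m handwheel '[{"xyz":[-0.1,-0.1,-0.2],"angular":[0,0,0]},{"xyz":[0,0,0],"angular":[0,0,0]},{"xyz":[0,0,0],"angular":[0,0,0]}]'; python3 st.py s22
```

```text
time: 3.08
position: [0.4352, 0.2719, 0.0179]
tool_rot: [-0.994, 1.321, 0.996]
ft_force: [-0.1, -0.8, 0.2]
grip_width: 0.246
t 3.08 p [0.4352 0.2719 0.0179] rot err deg [-0.37  0.39  0.06] F [-0.1 -0.8  0.2] w 2.14 q [-0.79  0.23  0.2   2.02 -0.06  0.89  0.73]
s22 dxyz cm [-0.27 -0.19] z 1.79
```

```bash
python3 -m handwheel '[{"xyz":[0,0,1.5],"angular":[-0.4,0.4,0]},{"xyz":[0,0,2],"angular":[0,0,0]},{"xyz":[0,0,2],"angular":[0,0,0]},{"xyz":[1.5,-2,1.5],"angular":[0,0,0]},{"xyz":[2,-2.6,1],"angular":[0,0,0]}]'; python3 st.py p22
```

```text
time: 3.5
position: [0.4623, 0.2287, 0.0958]
tool_rot: [-1.005, 1.338, 1.01]
ft_force: [1.6, -1.0, -1.0]
grip_width: 0.242
t 3.5 p [0.4623 0.2287 0.0958] rot err deg [ 0.28 -0.66 -0.66] F [ 1.6 -1.  -1. ] w 2.11 q [-0.74  0.15  0.25  1.93 -0.04  1.08  0.82]
p22 dxyz cm [ 21.64 -27.33] z 9.58
```

```bash
python3 -m handwheel '[{"xyz":[2.2,-2.8,0],"angular":[0.3,-0.6,-0.6]},{"xyz":[2.2,-2.8,0],"angular":[0,0,0]},{"xyz":[2.2,-2.8,0],"angular":[0,0,0]},{"xyz":[2.2,-2.8,0],"angular":[0,0,0]},{"xyz":[2.2,-2.8,0],"angular":[0,0,0]}]'; python3 st.py p22
```

```text
time: 3.92
position: [0.5756, 0.0867, 0.0985]
tool_rot: [-1.002, 1.321, 1.005]
ft_force: [0.6, 0.2, -0.5]
grip_width: 0.245
t 3.92 p [0.5756 0.0867 0.0985] rot err deg [-0.31  0.2  -0.56] F [ 0.6  0.2 -0.5] w 2.13 q [-0.51  0.27  0.37  1.79 -0.12  1.09  1.2 ]
p22 dxyz cm [ 10.31 -13.13] z 9.85
```

```bash
python3 -m handwheel '[{"xyz":[2.2,-2.8,0],"angular":[-0.3,0.2,-0.5]},{"xyz":[2.2,-2.8,0],"angular":[0,0,0]},{"xyz":[2.2,-2.8,0],"angular":[0,0,0]},{"xyz":[1.8,-2.4,-0.5],"angular":[0,0,0]},{"xyz":[0,0,0],"angular":[0,0,0]}]'; python3 st.py p22;python3 -m handwheel '[{"xyz":[0,0,0],"angular":[0,0,0]}]';python3 st.py p22
```

```text
time: 4.33
position: [0.6643, -0.0366, 0.091]
tool_rot: [-0.997, 1.338, 0.988]
ft_force: [-0.6, -1.3, -0.5]
grip_width: 0.241
t 4.33 p [ 0.6643 -0.0366  0.091 ] rot err deg [ 0.39 -0.02  0.4 ] F [-0.6 -1.3 -0.5] w 2.1 q [-0.31  0.46  0.42  1.58 -0.19  1.15  1.43]
p22 dxyz cm [ 1.44 -0.8 ] z 9.1
time: 4.42
position: [0.6643, -0.0382, 0.0899]
tool_rot: [-0.995, 1.34, 0.987]
ft_force: [0.1, 0.8, -0.2]
grip_width: 0.245
t 4.42 p [ 0.6643 -0.0382  0.0899] rot err deg [ 0.42 -0.1   0.55] F [ 0.1  0.8 -0.2] w 2.13 q [-0.31  0.46  0.42  1.58 -0.19  1.15  1.43]
p22 dxyz cm [ 1.44 -0.64] z 8.99
```

```bash
python3 -m handwheel '[{"xyz":[0.85,-0.35,-1.5],"angular":[0.4,0,0.5]},{"xyz":[0.85,-0.25,-1.5],"angular":[0,0,0]},{"xyz":[0,0,-1],"angular":[0,0,0]},{"xyz":[0,0,0],"angular":[0,0,0]}]'; python3 st.py p22
python3 - <<'E'
from h import *
s=get_image("scene");cv2.imwrite("pics/s1.png",cv2.resize(s["pixels"][160:300,240:400],None,fx=4,fy=4))
t=get_image("top");cv2.imwrite("pics/t1.png",cv2.resize(t["pixels"][80:240,260:420],None,fx=3.5,fy=3.5))
E
```

```text
time: 4.75
position: [0.6797, -0.042, 0.0473]
tool_rot: [-0.995, 1.333, 1.001]
ft_force: [-1.0, 0.4, -1.0]
grip_width: 0.246
t 4.75 p [ 0.6797 -0.042   0.0473] rot err deg [-0.09 -0.26 -0.03] F [-1.   0.4 -1. ] w 2.14 q [-0.28  0.54  0.4   1.56 -0.23  1.09  1.47]
p22 dxyz cm [-0.1  -0.26] z 4.73
```

View pics/s1.png

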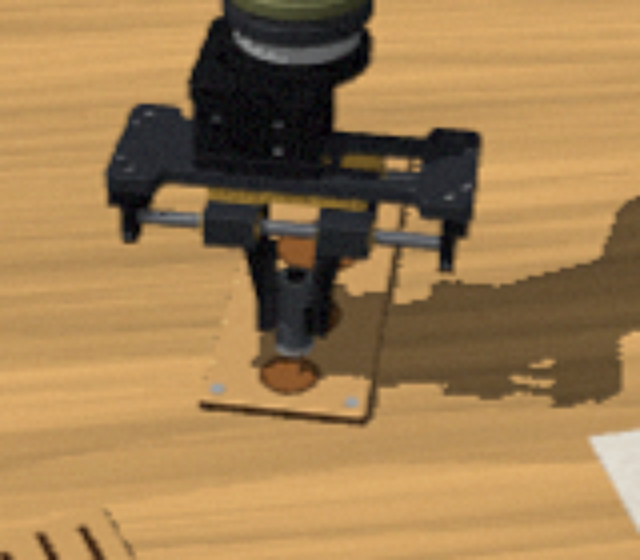

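The scene view shows the 22 mm saw held upright, just above and slightly short of the smallest pad (crop 290,375).

```bash
python3 -m handwheel '[{"xyz":[0.1,-0.25,-0.8],"angular":[0,-0.2,0]},{"xyz":[0,0,-0.5],"angular":[0,0,0]},{"xyz":[0,0,0],"angular":[0,0,0]},{"xyz":[0,0,0],"angular":[0,0,0]}]'; python3 st.py p22
```

```text
time: 5.18
position: [0.6823, -0.042, 0.0382]
tool_rot: [-1.0, 1.322, 0.998]
ft_force: [-0.1, -0.6, 0.3]
grip_width: 0.245
t 5.18 p [ 0.6823 -0.042   0.0382] rot err deg [-0.18  0.33 -0.23] F [-0.1 -0.6  0.3] w 2.13 q [-0.27  0.55  0.4   1.57 -0.24  1.07  1.48]
p22 dxyz cm [-0.36 -0.26] z 3.82
```

```bash
python3 -m handwheel '[{"xyz":[-0.1,-0.3,-0.6],"angular":[-0.2,0.3,-0.2]},{"xyz":[-0.1,-0.1,-0.4],"angular":[0,0,0]},{"xyz":[0,0,-0.2],"angular":[0,0,0]}]'; python3 st.py p22
```

```text
time: 5.43
position: [0.681, -0.0459, 0.0268]
tool_rot: [-0.999, 1.328, 0.996]
ft_force: [-0.6, 0.1, -0.9]
grip_width: 0.246
t 5.43 p [ 0.681  -0.0459  0.0268] rot err deg [ 0.02  0.15 -0.03] F [-0.6  0.1 -0.9] w 2.14 q [-0.27  0.56  0.4   1.58 -0.24  1.05  1.48]
p22 dxyz cm [-0.23  0.13] z 2.68
```

```bash
python3 -m handwheel '[{"xyz":[0,0,-0.1],"angular":[0,0,0]},{"xyz":[0,0,0],"angular":[0,0,0]}]'; python3 st.py p22;
```

```text
time: 5.6
position: [0.6812, -0.0461, 0.0265]
tool_rot: [-0.998, 1.328, 0.996]
ft_force: [0.8, 0.6, 0.2]
grip_width: 0.245
t 5.6 p [ 0.6812 -0.0461  0.0265] rot err deg [ 0.    0.16 -0.01] F [0.8 0.6 0.2] w 2.13 q [-0.27  0.56  0.4   1.58 -0.24  1.05  1.48]
p22 dxyz cm [-0.25  0.15] z 2.65
```

```bash
python3 -m handwheel '[{"xyz":[0,0,-0.2],"angular":[0,0,0]},{"xyz":[0,0,0],"angular":[0,0,0]}]'; python3 st.py p22;
```

```text
time: 5.77
position: [0.6819, -0.0464, 0.0269]
tool_rot: [-0.998, 1.327, 0.995]
ft_force: [0.7, -0.4, -0.1]
grip_width: 0.245
t 5.77 p [ 0.6819 -0.0464  0.0269] rot err deg [-0.03  0.24  0.01] F [ 0.7 -0.4 -0.1] w 2.13 q [-0.27  0.56  0.4   1.58 -0.24  1.05  1.48]
p22 dxyz cm [-0.32  0.18] z 2.69
```

```bash
python3 -m handwheel '[{"xyz":[0,0.15,0],"angular":[0,0,0]},{"xyz":[0,0,-0.1],"angular":[0,0,0]},{"xyz":[0,0,-0.1],"angular":[0,0,0]},{"xyz":[0,0,0],"angular":[0,0,0]},{"xyz":[0,0,0],"angular":[0,0,0]}]' 4.5; python3 st.py p22;
```

```text
time: 6.18
position: [0.6821, -0.0448, 0.024]
tool_rot: [-0.999, 1.327, 0.994]
ft_force: [-0.5, -0.3, -0.4]
grip_width: 0.489
t 6.18 p [ 0.6821 -0.0448  0.024 ] rot err deg [-0.01  0.26  0.  ] F [-0.5 -0.3 -0.4] w 4.26 q [-0.27  0.56  0.4   1.58 -0.24  1.05  1.48]
p22 dxyz cm [-0.34  0.02] z 2.4
```

```bash
python3 -m handwheel '[{"xyz":[0,0,1.5],"angular":[0,0,0]},{"xyz":[0,0,2.5],"angular":[0,0,0]},{"xyz":[0,0,2.5],"angular":[0,0,0]},{"xyz":[0,1.5,1.5],"angular":[0,0,0]},{"xyz":[-0.5,3.5,0],"angular":[0,0,0]}]' 6; python3 st.py s32;
python3 -m handwheel '[{"xyz":[-1,3.8,0],"angular":[0,0,0]},{"xyz":[-1,3.8,0],"angular":[0,0,0]},{"xyz":[-1,3.8,0],"angular":[0,0,0]},{"xyz":[-1,3.8,0],"angular":[0,0,0]}]'; python3 st.py s32
python3 - <<'E'
from h import *
t=get_image("top");cv2.imwrite("pics/t2.png",cv2.resize(t["pixels"][100:240,280:400],None,fx=4,fy=4,interpolation=cv2.INTER_NEAREST))
s=get_image("scene");cv2.imwrite("pics/s2.png",cv2.resize(s["pixels"][160:300,260:420],None,fx=4,fy=4,interpolation=cv2.INTER_NEAREST))
E
```

```text
time: 6.6
position: [0.675, -0.0058, 0.1087]
tool_rot: [-0.993, 1.339, 0.982]
ft_force: [0.8, -0.4, 0.1]
grip_width: 0.679
t 6.6 p [ 0.675  -0.0058  0.1087] rot err deg [0.43 0.06 0.8 ] F [ 0.8 -0.4  0.1] w 5.91 q [-0.35  0.46  0.42  1.53 -0.19  1.18  1.37]
s32 dxyz cm [-10.    31.82] z 10.87
time: 6.93
position: [0.6375, 0.1452, 0.1174]
tool_rot: [-0.989, 1.335, 0.965]
ft_force: [1.6, -0.1, 0.2]
grip_width: 0.689
t 6.93 p [0.6375 0.1452 0.1174] rot err deg [0.48 0.72 1.49] F [ 1.6 -0.1  0.2] w 5.99 q [-0.57  0.4   0.38  1.59 -0.14  1.17  1.1 ]
s32 dxyz cm [-6.25 16.72] z 11.74
```

View pics/t2.png

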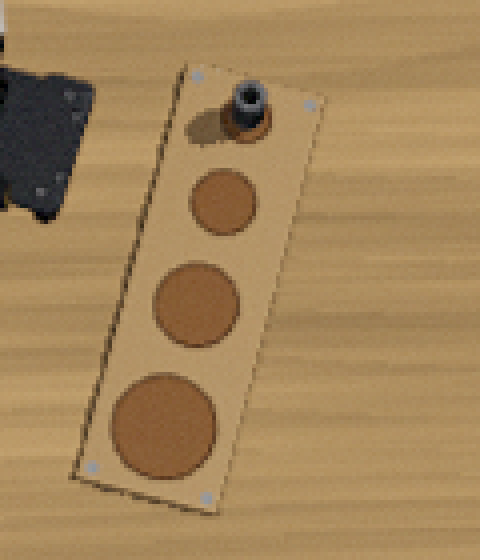

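View pics/s2.png

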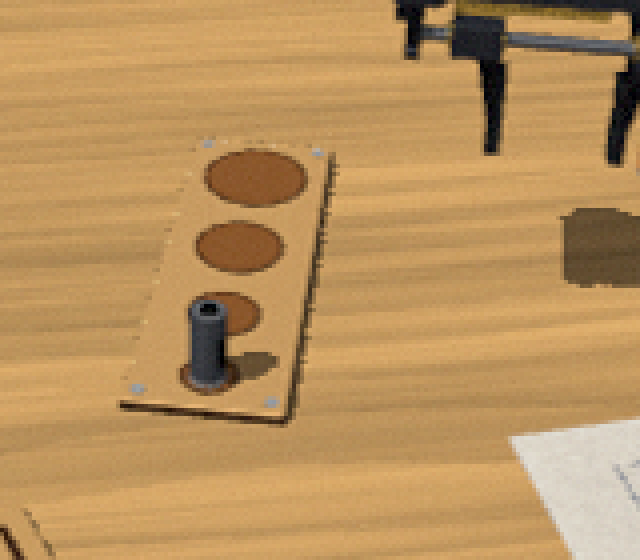

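The 22 mm saw stands upright in the middle of its pad (top crop 250,97; scene crop 209,345). I'll measure that and go on to the 32 mm saw.

```bash
python3 - <<'E'
from h import *
t=get_image("top");s=get_image("scene")
a=hole(t,280+250/4,100+97/4,3);b=hole(s,260+209/4,160+309/4,2.5)
print(a,ray(t,*a,.057),b,ray(s,*b,.057),tri((t,s),(a,b)))
E
python3 -m handwheel '[{"xyz":[-1.2,3.5,-0.5],"angular":[0,0.3,0.8]},{"xyz":[-1.3,3.6,-0.5],"angular":[0,0.4,0.7]},{"xyz":[-1.3,3.5,-0.5],"angular":[0,0,0]},{"xyz":[-1.3,3.0,-0.5],"angular":[0,0,0]},{"xyz":[0,0,0],"angular":[0,0,0]}]'; python3 st.py s32
```

```text
(np.float64(342.2511013215859), np.float64(123.77753303964758)) [ 0.68050801 -0.04590136] (np.float64(311.71159029649596), np.float64(236.7978436657682)) [ 0.68069754 -0.04475482] [ 0.68059448 -0.04532693  0.05698781]
time: 7.55
position: [0.5908, 0.2707, 0.1008]
tool_rot: [-0.998, 1.34, 0.972]
ft_force: [-0.3, 1.3, 0.1]
grip_width: 0.692
t 7.55 p [0.5908 0.2707 0.1008] rot err deg [0.83 0.39 0.95] F [-0.3  1.3  0.1] w 6.02 q [-0.73  0.41  0.32  1.61 -0.12  1.15  0.88]
s32 dxyz cm [-1.58  4.17] z 10.08
```

```bash
python3 -m handwheel '[{"xyz":[-0.7,2,-0.8],"angular":[0.8,0.4,1]},{"xyz":[-0.7,1.7,-0.8],"angular":[0,0,0]},{"xyz":[0,0,0],"angular":[0,0,0]},{"xyz":[0,0,0],"angular":[0,0,0]}]'; python3 st.py s32
```

```text
time: 7.88
position: [0.5804, 0.3026, 0.0861]
tool_rot: [-0.997, 1.332, 0.99]
ft_force: [0.9, 0.2, 0.0]
grip_width: 0.688
t 7.88 p [0.5804 0.3026 0.0861] rot err deg [0.16 0.17 0.29] F [0.9 0.2 0. ] w 5.99 q [-0.76  0.43  0.3   1.61 -0.13  1.12  0.86]
s32 dxyz cm [-0.54  0.98] z 8.61
```

```bash
python3 -m handwheel '[{"xyz":[-0.6,0.9,-1],"angular":[0,0.2,0.3]},{"xyz":[0,0,-1],"angular":[0,0,0]},{"xyz":[0,0,0],"angular":[0,0,0]}]'; python3 st.py s32
```

```text
time: 8.13
position: [0.5776, 0.3066, 0.066]
tool_rot: [-0.996, 1.334, 0.988]
ft_force: [0.9, -0.2, -0.4]
grip_width: 0.691
t 8.13 p [0.5776 0.3066 0.066 ] rot err deg [0.24 0.13 0.36] F [ 0.9 -0.2 -0.4] w 6.01 q [-0.77  0.45  0.3   1.62 -0.14  1.09  0.85]
s32 dxyz cm [-0.26  0.58] z 6.6
```

```bash
python3 -m handwheel '[{"xyz":[-0.4,0.6,-1.5],"angular":[0.2,0.2,0.4]},{"xyz":[0,0.2,-1.5],"angular":[0,0,0]},{"xyz":[0,0,-1.5],"angular":[0,0,0]},{"xyz":[0,0,-0.3],"angular":[0,0,0]},{"xyz":[0,0,0],"angular":[0,0,0]}]'; python3 st.py s32
```

```text
time: 8.55
position: [0.5764, 0.3088, 0.0161]
tool_rot: [-0.995, 1.334, 0.99]
ft_force: [0.3, -0.1, 0.4]
grip_width: 0.693
t 8.55 p [0.5764 0.3088 0.0161] rot err deg [0.18 0.02 0.36] F [ 0.3 -0.1  0.4] w 6.03 q [-0.76  0.51  0.29  1.66 -0.16  1.    0.86]
s32 dxyz cm [-0.14  0.36] z 1.61
```

```bash
python3 -m handwheel '[{"xyz":[-0.3,0.4,-0.2],"angular":[0.2,0,0.3]},{"xyz":[0,0,0],"angular":[0,0,0]},{"xyz":[0,0,0],"angular":[0,0,0]},{"xyz":[0,0,0],"angular":[0,0,0]},{"xyz":[0,0,0],"angular":[0,0,0]}]' 0 25; python3 st.py s32;python3 -m handwheel '[{"xyz":[0,0,0],"angular":[0,0,0]},{"xyz":[0,0,0],"angular":[0,0,0]}]'; python3 st.py s32
```

```text
time: 8.97
position: [0.5754, 0.3122, 0.0168]
tool_rot: [-0.995, 1.327, 0.994]
ft_force: [-0.9, -0.4, -0.3]
grip_width: 0.394
t 8.97 p [0.5754 0.3122 0.0168] rot err deg [-0.1   0.2   0.15] F [-0.9 -0.4 -0.3] w 3.43 q [-0.76  0.5   0.28  1.66 -0.16  1.    0.86]
s32 dxyz cm [-0.04  0.02] z 1.68
time: 9.13
position: [0.5758, 0.3126, 0.0178]
tool_rot: [-0.995, 1.326, 0.994]
ft_force: [-0.0, -0.3, -1.5]
grip_width: 0.362
t 9.13 p [0.5758 0.3126 0.0178] rot err deg [-0.15  0.27  0.15] F [-0.  -0.3 -1.5] w 3.15 q [-0.76  0.5   0.28  1.66 -0.16  1.    0.86]
s32 dxyz cm [-0.08 -0.02] z 1.78
```

```bash
python3 -m handwheel '[{"xyz":[0,0,1],"angular":[0,0.2,0]},{"xyz":[0,0,2],"angular":[0,0,0]},{"xyz":[0,0,2.2],"angular":[0,0,0]},{"xyz":[0,-1.5,2],"angular":[0,0,0]},{"xyz":[0.4,-3,1],"angular":[0,0,0]}]'; python3 -m handwheel '[{"xyz":[0.5,-3.8,0],"angular":[0,0,0]},{"xyz":[0.5,-3.8,0],"angular":[0,0,0]},{"xyz":[0.5,-3.8,0],"angular":[0,0,0]},{"xyz":[0.5,-3.8,0],"angular":[0,0,0]},{"xyz":[0.6,-3.6,0],"angular":[0,0,0]}]';python3 st.py p32
```

```text
time: 9.55
position: [0.5744, 0.274, 0.1011]
tool_rot: [-0.998, 1.331, 1.01]
ft_force: [0.1, 0.4, 0.7]
grip_width: 0.361
time: 9.97
position: [0.6027, 0.0863, 0.1111]
tool_rot: [-1.005, 1.312, 1.017]
ft_force: [0.7, -0.1, -1.2]
grip_width: 0.358
t 9.97 p [0.6027 0.0863 0.1111] rot err deg [-0.69  0.23 -1.18] F [ 0.7 -0.1 -1.2] w 3.11 q [-0.51  0.32  0.39  1.71 -0.15  1.13  1.24]
p32 dxyz cm [  2.05 -11.45] z 11.11
```

```bash
python3 -m handwheel '[{"xyz":[0.5,-3.2,-0.8],"angular":[-0.7,0.2,-1.2]},{"xyz":[0.5,-3,-0.8],"angular":[0,0,0]},{"xyz":[0.5,-2.2,-0.8],"angular":[0,0,0]},{"xyz":[0,0,0],"angular":[0,0,0]},{"xyz":[0,0,0],"angular":[0,0,0]}]'; python3 st.py p32
```

```text
time: 10.38
position: [0.62, -0.0164, 0.0928]
tool_rot: [-0.99, 1.334, 0.976]
ft_force: [-0.3, 0.4, -0.6]
grip_width: 0.358
t 10.38 p [ 0.62   -0.0164  0.0928] rot err deg [0.26 0.44 1.05] F [-0.3  0.4 -0.6] w 3.11 q [-0.38  0.36  0.44  1.7  -0.17  1.1   1.38]
p32 dxyz cm [ 0.32 -1.18] z 9.28
```

```bash
python3 -m handwheel '[{"xyz":[0.3,-1.1,-1.5],"angular":[0.3,0.4,1]},{"xyz":[0,-0.2,-1.5],"angular":[0,0,0]},{"xyz":[0,0,-1],"angular":[0,0,0]},{"xyz":[0,0,0],"angular":[0,0,0]}]'; python3 st.py p32
```

```text
time: 10.72
position: [0.6248, -0.0261, 0.0551]
tool_rot: [-0.998, 1.323, 0.999]
ft_force: [-0.2, 0.7, -0.4]
grip_width: 0.362
t 10.72 p [ 0.6248 -0.0261  0.0551] rot err deg [-0.23  0.28 -0.18] F [-0.2  0.7 -0.4] w 3.15 q [-0.35  0.42  0.43  1.72 -0.2   1.05  1.44]
p32 dxyz cm [-0.16 -0.21] z 5.51
```

```bash
python3 -m handwheel '[{"xyz":[-0.1,-0.25,-1],"angular":[-0.2,0.2,-0.2]},{"xyz":[-0.1,0,-0.8],"angular":[0,0,0]},{"xyz":[0,0,-0.5],"angular":[0,0,0]},{"xyz":[0,0,-0.1],"angular":[0,0,0]}]'; python3 st.py p32
```

```text
time: 11.05
position: [0.6235, -0.024, 0.0307]
tool_rot: [-1.0, 1.325, 1.0]
ft_force: [-1.0, -0.2, -0.4]
grip_width: 0.353
t 11.05 p [ 0.6235 -0.024   0.0307] rot err deg [-0.14  0.16 -0.28] F [-1.  -0.2 -0.4] w 3.07 q [-0.34  0.44  0.42  1.74 -0.21  1.    1.45]
p32 dxyz cm [-0.03 -0.42] z 3.07
```

```bash
python3 -m handwheel '[{"xyz":[0,-0.4,-0.2],"angular":[-0.1,0.2,-0.3]},{"xyz":[0,-0.1,-0.2],"angular":[0,0,0]},{"xyz":[0,0,-0.1],"angular":[0,0,0]}]'; python3 st.py p32
```

```text
time: 11.3
position: [0.6237, -0.0281, 0.026]
tool_rot: [-0.996, 1.33, 0.999]
ft_force: [-2.8, 0.7, 7.6]
grip_width: 0.36
t 11.3 p [ 0.6237 -0.0281  0.026 ] rot err deg [-0.08 -0.06 -0.04] F [-2.8  0.7  7.6] w 3.13 q [-0.34  0.45  0.42  1.73 -0.22  1.    1.45]
p32 dxyz cm [-0.05 -0.01] z 2.6
```

Contact (7.6 N) at the pad; release.

```bash
python3 -m handwheel '[{"xyz":[0,0,0],"angular":[0,0,0]},{"xyz":[0,0,0],"angular":[0,0,0]},{"xyz":[0,0,0],"angular":[0,0,0]},{"xyz":[0,0,0],"angular":[0,0,0]},{"xyz":[0,0,0],"angular":[0,0,0]}]' 5.5; python3 st.py s44;python3 -m handwheel '[{"xyz":[0,0,1.2],"angular":[0,0,0]},{"xyz":[0,0,2.5],"angular":[0,0,0]},{"xyz":[0,0,2.5],"angular":[0,0,0]},{"xyz":[-1.5,-1.5,1.5],"angular":[0,0,0]},{"xyz":[-2.5,-3,0],"angular":[0,0,0]}]' 7.5; python3 st.py s44
```

```text
time: 11.72
position: [0.6252, -0.0288, 0.0275]
tool_rot: [-0.997, 1.328, 0.996]
ft_force: [-0.7, -0.0, 0.3]
grip_width: 0.605
t 11.72 p [ 0.6252 -0.0288  0.0275] rot err deg [-0.07  0.13  0.02] F [-0.7 -0.   0.3] w 5.26 q [-0.34  0.45  0.42  1.73 -0.22  1.    1.45]
s44 dxyz cm [-20.35 -23.73] z 2.75
time: 12.13
position: [0.5875, -0.0665, 0.1087]
tool_rot: [-1.004, 1.322, 1.006]
ft_force: [1.2, -0.8, 0.6]
grip_width: 0.843
t 12.13 p [ 0.5875 -0.0665  0.1087] rot err deg [-0.18  0.17 -0.64] F [ 1.2 -0.8  0.6] w 7.33 q [-0.33  0.29  0.47  1.76 -0.15  1.12  1.49]
s44 dxyz cm [-16.58 -19.96] z 10.87
```

```bash
python3 -m handwheel '[{"xyz":[-2.4,-2.9,0],"angular":[0,0,-0.6]},{"xyz":[-2.4,-2.9,0],"angular":[0,0,0]},{"xyz":[-2.4,-2.9,0],"angular":[0,0,0]},{"xyz":[-2.4,-2.9,0],"angular":[0,0,0]},{"xyz":[-2.4,-2.9,0],"angular":[0,0,0]}]'; python3 st.py s44
python3 - <<'E'
from h import *
t=get_image("top");cv2.imwrite("pics/t3.png",cv2.resize(t["pixels"][100:280,280:520],None,fx=3,fy=3,interpolation=cv2.INTER_NEAREST))
s=get_image("scene");cv2.imwrite("pics/s3.png",cv2.resize(s["pixels"][150:290,180:360],None,fx=4,fy=4,interpolation=cv2.INTER_NEAREST))
E
```

```text
time: 12.55
position: [0.466, -0.2153, 0.1164]
tool_rot: [-1.005, 1.313, 0.995]
ft_force: [1.1, -0.1, -0.2]
grip_width: 0.862
t 12.55 p [ 0.466  -0.2153  0.1164] rot err deg [-0.2   0.86 -0.4 ] F [ 1.1 -0.1 -0.2] w 7.5 q [-0.16  0.11  0.59  1.95 -0.08  1.09  1.75]
s44 dxyz cm [-4.43 -5.08] z 11.64
```

View pics/t3.png

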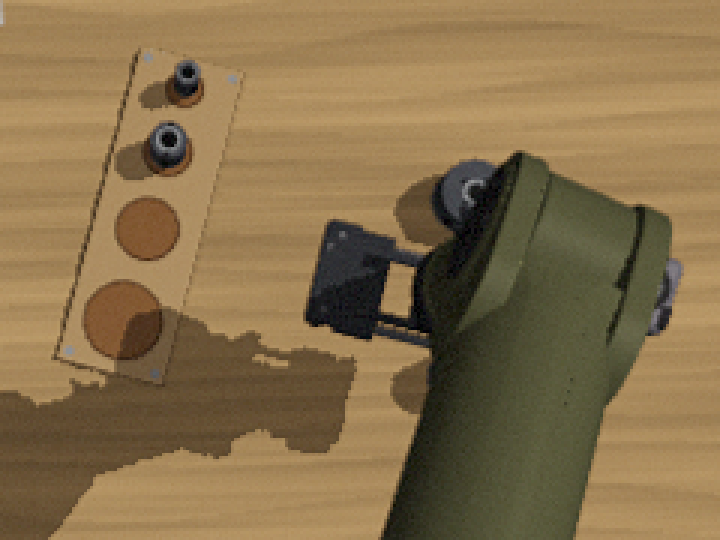

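View pics/s3.png

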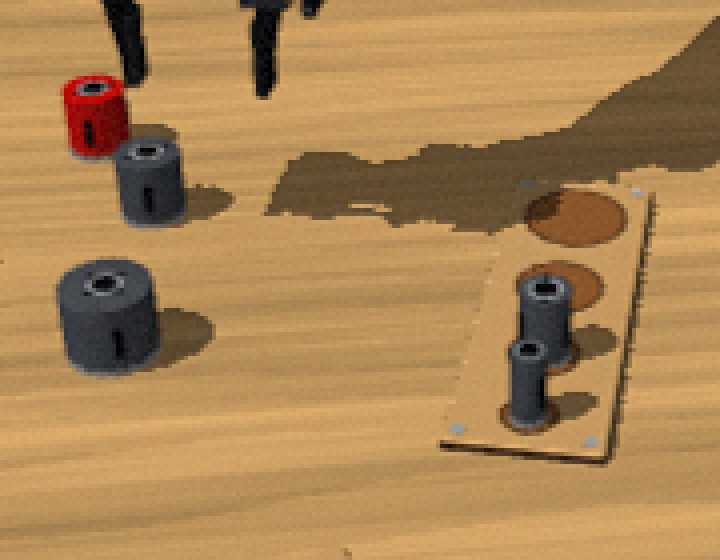

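Both 22 and 32 mm saws stand upright on their pads (top crop 187,75 and 168,140). The dark 44 mm saw (scene crop 150,180) is beside the red look-alike (95,115), which stays put.

```bash
python3 -m handwheel '[{"xyz":[-2.2,-2.6,-0.8],"angular":[-0.2,0.9,-0.4]},{"xyz":[-1.6,-1.7,-0.8],"angular":[0,0,0]},{"xyz":[0,0,0],"angular":[0,0,0]},{"xyz":[0,0,0],"angular":[0,0,0]}]'; python3 st.py s44
```

```text
time: 12.98
position: [0.4251, -0.2654, 0.1046]
tool_rot: [-0.988, 1.333, 0.982]
ft_force: [1.4, 1.0, 0.5]
grip_width: 0.864
t 12.98 p [ 0.4251 -0.2654  0.1046] rot err deg [0.06 0.3  0.87] F [1.4 1.  0.5] w 7.52 q [-0.1   0.1   0.64  1.98 -0.07  1.07  1.84]
s44 dxyz cm [-0.34 -0.07] z 10.46
```

```bash
python3 -m handwheel '[{"xyz":[-0.35,-0.1,-2],"angular":[0,0.3,0.9]},{"xyz":[0,0,-2],"angular":[0,0,0]},{"xyz":[0,0,-1],"angular":[0,0,0]},{"xyz":[0,0,0],"angular":[0,0,0]}]'; python3 st.py s44
```

```text
time: 13.32
position: [0.4272, -0.2643, 0.0569]
tool_rot: [-1.005, 1.323, 0.995]
ft_force: [0.2, 0.1, 1.2]
grip_width: 0.865
t 13.32 p [ 0.4272 -0.2643  0.0569] rot err deg [ 0.07  0.46 -0.26] F [0.2 0.1 1.2] w 7.52 q [-0.08  0.17  0.63  2.02 -0.13  0.97  1.91]
s44 dxyz cm [-0.55 -0.18] z 5.69
```

```bash
python3 -m handwheel '[{"xyz":[-0.7,-0.2,-1.5],"angular":[0,0.5,-0.2]},{"xyz":[-0.1,0,-1.5],"angular":[0,0,0]},{"xyz":[-0.1,0,-1],"angular":[0,0,0]},{"xyz":[-0.1,0,0],"angular":[0,0,0]}]'; python3 st.py s44
```

```text
time: 13.65
position: [0.4199, -0.2648, 0.0162]
tool_rot: [-1.003, 1.328, 0.999]
ft_force: [0.1, 0.0, 0.3]
grip_width: 0.864
t 13.65 p [ 0.4199 -0.2648  0.0162] rot err deg [ 0.1   0.08 -0.33] F [0.1 0.  0.3] w 7.52 q [-0.06  0.23  0.62  2.06 -0.17  0.89  1.95]
s44 dxyz cm [ 0.18 -0.13] z 1.62
```

```bash
python3 -m handwheel '[{"xyz":[0.1,-0.1,-0.1],"angular":[0,0,-0.3]},{"xyz":[0,0,0],"angular":[0,0,0]},{"xyz":[0,0,0],"angular":[0,0,0]},{"xyz":[0,0,0],"angular":[0,0,0]},{"xyz":[0,0,0],"angular":[0,0,0]}]' 0 25; python3 st.py s44;python3 -m handwheel '[{"xyz":[0,0,0],"angular":[0,0,0]},{"xyz":[0,0,0],"angular":[0,0,0]},{"xyz":[0,0,0],"angular":[0,0,0]}]'; python3 st.py s44
```

```text
time: 14.07
position: [0.4219, -0.2664, 0.0164]
tool_rot: [-1.0, 1.33, 0.994]
ft_force: [-0.1, 0.3, -0.5]
grip_width: 0.57
t 14.07 p [ 0.4219 -0.2664  0.0164] rot err deg [0.14 0.16 0.01] F [-0.1  0.3 -0.5] w 4.96 q [-0.05  0.24  0.62  2.06 -0.18  0.89  1.95]
s44 dxyz cm [-0.02  0.03] z 1.64
time: 14.32
position: [0.4225, -0.2666, 0.0173]
tool_rot: [-1.001, 1.329, 0.993]
ft_force: [-0.2, -0.6, -1.3]
grip_width: 0.495
t 14.32 p [ 0.4225 -0.2666  0.0173] rot err deg [0.16 0.25 0.01] F [-0.2 -0.6 -1.3] w 4.3 q [-0.05  0.24  0.62  2.06 -0.18  0.89  1.95]
s44 dxyz cm [-0.08  0.05] z 1.73
```

```bash
python3 -m handwheel '[{"xyz":[0,0,1],"angular":[0,0.2,0]},{"xyz":[0,0,2],"angular":[0,0,0]},{"xyz":[0,0,2.2],"angular":[0,0,0]},{"xyz":[0.8,1.5,2],"angular":[0,0,0]},{"xyz":[1.5,3,1],"angular":[0,0,0]}]'; python3 -m handwheel '[{"xyz":[1.7,3.3,0],"angular":[0,0,0]},{"xyz":[1.7,3.3,0],"angular":[0,0,0]},{"xyz":[1.7,3.3,0],"angular":[0,0,0]},{"xyz":[1.7,3.3,0],"angular":[0,0,0]}]';python3 st.py p44
```

```text
time: 14.73
position: [0.4386, -0.2265, 0.1019]
tool_rot: [-0.987, 1.346, 0.99]
ft_force: [1.5, -0.9, -0.9]
grip_width: 0.501
time: 15.07
position: [0.5103, -0.0938, 0.1101]
tool_rot: [-0.984, 1.342, 0.974]
ft_force: [0.4, -0.7, -0.2]
grip_width: 0.499
t 15.07 p [ 0.5103 -0.0938  0.1101] rot err deg [0.36 0.13 1.38] F [ 0.4 -0.7 -0.2] w 4.34 q [-0.33  0.13  0.49  1.93 -0.06  1.09  1.45]
p44 dxyz cm [4.6  8.53] z 11.01
```

```bash
python3 -m handwheel '[{"xyz":[1.7,3.0,-0.6],"angular":[0.3,0.1,1.3]},{"xyz":[1.5,2.6,-0.8],"angular":[0,0,0]},{"xyz":[0.8,1.4,-0.8],"angular":[0,0,0]},{"xyz":[0,0,0],"angular":[0,0,0]},{"xyz":[0,0,0],"angular":[0,0,0]}]'; python3 st.py p44
```

```text
time: 15.48
position: [0.5557, -0.0103, 0.0909]
tool_rot: [-1.008, 1.32, 1.004]
ft_force: [0.1, -0.0, -0.7]
grip_width: 0.502
t 15.48 p [ 0.5557 -0.0103  0.0909] rot err deg [-0.09  0.31 -0.73] F [ 0.1 -0.  -0.7] w 4.37 q [-0.4   0.23  0.42  1.86 -0.11  1.06  1.36]
p44 dxyz cm [0.06 0.18] z 9.09
```

```bash
python3 -m handwheel '[{"xyz":[0.1,0.2,-1.5],"angular":[0,0.3,-0.7]},{"xyz":[0,0,-1.5],"angular":[0,0,0]},{"xyz":[0,0,-1],"angular":[0,0,0]},{"xyz":[0,0,0],"angular":[0,0,0]}]'; python3 st.py p44
```

```text
time: 15.82
position: [0.555, -0.0148, 0.0488]
tool_rot: [-0.991, 1.335, 0.99]
ft_force: [-0.9, -0.4, -0.9]
grip_width: 0.503
t 15.82 p [ 0.555  -0.0148  0.0488] rot err deg [ 0.06 -0.03  0.55] F [-0.9 -0.4 -0.9] w 4.38 q [-0.39  0.29  0.42  1.89 -0.14  0.99  1.37]
p44 dxyz cm [0.13 0.63] z 4.88
```

```bash
python3 -m handwheel '[{"xyz":[0.2,0.65,-0.8],"angular":[0,0,0.5]},{"xyz":[0,0,-0.6],"angular":[0,0,0]},{"xyz":[0,0,-0.2],"angular":[0,0,0]},{"xyz":[0,0,0],"angular":[0,0,0]}]'; python3 st.py p44
```

```text
time: 16.15
position: [0.556, -0.0116, 0.0308]
tool_rot: [-0.993, 1.336, 0.992]
ft_force: [0.0, 0.0, -0.9]
grip_width: 0.498
t 16.15 p [ 0.556  -0.0116  0.0308] rot err deg [ 0.14 -0.12  0.36] F [ 0.   0.  -0.9] w 4.33 q [-0.39  0.31  0.41  1.9  -0.15  0.96  1.37]
p44 dxyz cm [0.03 0.31] z 3.08
```

```bash
python3 -m handwheel '[{"xyz":[0,0.3,-0.2],"angular":[0.1,-0.1,0.3]},{"xyz":[0,0.1,-0.2],"angular":[0,0,0]},{"xyz":[0,0,-0.1],"angular":[0,0,0]}]'; python3 st.py p44
```

```text
time: 16.4
position: [0.5568, -0.0074, 0.0263]
tool_rot: [-0.997, 1.33, 0.995]
ft_force: [0.3, -0.5, -0.6]
grip_width: 0.5
t 16.4 p [ 0.5568 -0.0074  0.0263] rot err deg [0.02 0.08 0.05] F [ 0.3 -0.5 -0.6] w 4.35 q [-0.39  0.32  0.41  1.91 -0.15  0.94  1.38]
p44 dxyz cm [-0.05 -0.11] z 2.63
```

```bash
python3 -m handwheel '[{"xyz":[0,-0.1,-0.2],"angular":[0,0,0]},{"xyz":[0,0,-0.1],"angular":[0,0,0]}]'; python3 st.py p44
```

```text
time: 16.57
position: [0.5572, -0.0072, 0.0259]
tool_rot: [-0.996, 1.328, 0.997]
ft_force: [-1.7, -1.1, 1.3]
grip_width: 0.5
t 16.57 p [ 0.5572 -0.0072  0.0259] rot err deg [-0.11  0.09 -0.01] F [-1.7 -1.1  1.3] w 4.35 q [-0.39  0.32  0.41  1.91 -0.16  0.94  1.38]
p44 dxyz cm [-0.09 -0.13] z 2.59
```

Touching; release, retreat, and look for the 57.

```bash
python3 -m handwheel '[{"xyz":[0,0,0],"angular":[0,0,0]},{"xyz":[0,0,0],"angular":[0,0,0]},{"xyz":[0,0,0],"angular":[0,0,0]},{"xyz":[0,0,0],"angular":[0,0,0]},{"xyz":[0,0,0],"angular":[0,0,0]}]' 6.5; python3 st.py s57;python3 -m handwheel '[{"xyz":[0,0,1.2],"angular":[0,0,0]},{"xyz":[0,0,2.5],"angular":[0,0,0]},{"xyz":[0,0,2.5],"angular":[0,0,0]},{"xyz":[0,-1.5,1.5],"angular":[0,0,0]},{"xyz":[0,-3,0],"angular":[0,0,0]}]' 8.7; python3 st.py s57
```

```text
time: 16.98
position: [0.559, -0.007, 0.0273]
tool_rot: [-0.998, 1.324, 0.995]
ft_force: [-0.0, -0.2, -1.2]
grip_width: 0.728
t 16.98 p [ 0.559  -0.007   0.0273] rot err deg [-0.13  0.32 -0.03] F [-0.  -0.2 -1.2] w 6.33 q [-0.39  0.32  0.41  1.9  -0.16  0.94  1.38]
s57 dxyz cm [  1.5 -27.7] z 2.73
time: 17.4
position: [0.5576, -0.0457, 0.1084]
tool_rot: [-1.002, 1.322, 1.007]
ft_force: [1.8, 0.1, 0.1]
grip_width: 0.976
t 17.4 p [ 0.5576 -0.0457  0.1084] rot err deg [-0.27  0.1  -0.62] F [1.8 0.1 0.1] w 8.49 q [-0.36  0.22  0.45  1.83 -0.11  1.11  1.43]
s57 dxyz cm [  1.64 -23.83] z 10.84
```

```bash
python3 -m handwheel '[{"xyz":[0.2,-3.8,0],"angular":[0,0,0]},{"xyz":[0.2,-3.8,0],"angular":[0,0,0]},{"xyz":[0.2,-3.8,0],"angular":[0,0,0]},{"xyz":[0.2,-3.8,0],"angular":[0,0,0]}]'; python3 st.py s57
```

```text
time: 17.73
position: [0.5685, -0.1976, 0.1154]
tool_rot: [-1.012, 1.308, 1.012]
ft_force: [1.2, -0.1, -0.1]
grip_width: 1.001
t 17.73 p [ 0.5685 -0.1976  0.1154] rot err deg [-0.46  0.62 -1.31] F [ 1.2 -0.1 -0.1] w 8.71 q [-0.14  0.31  0.53  1.73 -0.18  1.14  1.75]
s57 dxyz cm [ 0.55 -8.64] z 11.54
```

```bash
python3 -m handwheel '[{"xyz":[0.2,-3,-0.6],"angular":[-0.4,0.6,-1.3]},{"xyz":[0.2,-2.4,-0.6],"angular":[0,0,0]},{"xyz":[0,-1.2,-0.4],"angular":[0,0,0]},{"xyz":[0,0,0],"angular":[0,0,0]},{"xyz":[0,0,0],"angular":[0,0,0]}]'; python3 st.py s57
```

```text
time: 18.15
position: [0.5706, -0.2789, 0.1041]
tool_rot: [-0.992, 1.337, 0.98]
ft_force: [0.1, 0.5, -0.6]
grip_width: 0.999
t 18.15 p [ 0.5706 -0.2789  0.1041] rot err deg [0.37 0.23 0.85] F [ 0.1  0.5 -0.6] w 8.69 q [-0.03  0.4   0.55  1.66 -0.22  1.14  1.85]
s57 dxyz cm [ 0.34 -0.51] z 10.41
```

```bash
python3 -m handwheel '[{"xyz":[0.35,-0.5,-1.5],"angular":[0.4,0.2,0.8]},{"xyz":[0,0,-1.5],"angular":[0,0,0]},{"xyz":[0,0,-0.5],"angular":[0,0,0]},{"xyz":[0,0,0],"angular":[0,0,0]}]'; python3 st.py s57
```

```text
time: 18.48
position: [0.5764, -0.2759, 0.0691]
tool_rot: [-0.999, 1.322, 1.004]
ft_force: [-0.1, -0.2, -0.7]
grip_width: 0.995
t 18.48 p [ 0.5764 -0.2759  0.0691] rot err deg [-0.32  0.16 -0.38] F [-0.1 -0.2 -0.7] w 8.65 q [-0.01  0.45  0.53  1.67 -0.26  1.09  1.89]
s57 dxyz cm [-0.24 -0.81] z 6.91
```

```bash
python3 -m handwheel '[{"xyz":[-0.2,-0.8,0],"angular":[-0.3,0.2,-0.4]},{"xyz":[0,0,0],"angular":[0,0,0]},{"xyz":[0,0,0],"angular":[0,0,0]}]'; python3 st.py s57
```

```text
time: 18.73
position: [0.5749, -0.2803, 0.0692]
tool_rot: [-0.997, 1.329, 1.002]
ft_force: [0.0, -0.2, -0.1]
grip_width: 1.001
t 18.73 p [ 0.5749 -0.2803  0.0692] rot err deg [-0.12 -0.09 -0.19] F [ 0.  -0.2 -0.1] w 8.71 q [-0.01  0.45  0.54  1.66 -0.25  1.1   1.89]
s57 dxyz cm [-0.09 -0.37] z 6.92
```

```bash
python3 -m handwheel '[{"xyz":[-0.1,-0.45,-1.5],"angular":[-0.1,0,-0.2]},{"xyz":[0,0,-1.5],"angular":[0,0,0]},{"xyz":[0,0,0],"angular":[0,0,0]}]'; python3 st.py s57
```

```text
time: 18.98
position: [0.576, -0.2849, 0.0415]
tool_rot: [-1.0, 1.328, 0.995]
ft_force: [0.6, 0.7, -0.3]
grip_width: 0.995
t 18.98 p [ 0.576  -0.2849  0.0415] rot err deg [ 0.05  0.21 -0.04] F [ 0.6  0.7 -0.3] w 8.65 q [ 0.01  0.48  0.53  1.68 -0.27  1.05  1.91]
s57 dxyz cm [-0.2   0.09] z 4.15
```

```bash
python3 -m handwheel '[{"xyz":[-0.2,0.1,-1.2],"angular":[0,0.2,0]},{"xyz":[0,0,-1.1],"angular":[0,0,0]},{"xyz":[0,0,-0.2],"angular":[0,0,0]},{"xyz":[0,0,0],"angular":[0,0,0]}]'; python3 st.py s57
```

```text
time: 19.32
position: [0.5749, -0.284, 0.0165]
tool_rot: [-1.0, 1.329, 0.995]
ft_force: [-0.3, -0.5, 0.4]
grip_width: 0.999
t 19.32 p [ 0.5749 -0.284   0.0165] rot err deg [ 0.09  0.13 -0.04] F [-0.3 -0.5  0.4] w 8.69 q [ 0.01  0.51  0.52  1.7  -0.29  1.    1.92]
s57 dxyz cm [-0.09 -0.  ] z 1.65
```

```bash
python3 -m handwheel '[{"xyz":[-0.2,0,-0.1],"angular":[0,0.1,0]},{"xyz":[0,0,0],"angular":[0,0,0]},{"xyz":[0,0,0],"angular":[0,0,0]},{"xyz":[0,0,0],"angular":[0,0,0]},{"xyz":[0,0,0],"angular":[0,0,0]}]' 0 25; python3 st.py s57;python3 -m handwheel '[{"xyz":[0,0,0],"angular":[0,0,0]},{"xyz":[0,0,0],"angular":[0,0,0]}]'; python3 st.py s57
```

```text
time: 19.73
position: [0.5734, -0.2844, 0.0166]
tool_rot: [-1.0, 1.33, 0.995]
ft_force: [0.9, 0.6, -0.0]
grip_width: 0.707
t 19.73 p [ 0.5734 -0.2844  0.0166] rot err deg [ 0.13  0.1  -0.04] F [ 0.9  0.6 -0. ] w 6.15 q [ 0.01  0.51  0.52  1.7  -0.29  1.    1.92]
s57 dxyz cm [0.06 0.04] z 1.66
time: 19.9
position: [0.5736, -0.2844, 0.0169]
tool_rot: [-1.0, 1.33, 0.995]
ft_force: [-0.1, -0.1, -1.0]
grip_width: 0.647
t 19.9 p [ 0.5736 -0.2844  0.0169] rot err deg [ 0.14  0.13 -0.04] F [-0.1 -0.1 -1. ] w 5.63 q [ 0.01  0.51  0.52  1.7  -0.29  1.    1.92]
s57 dxyz cm [0.04 0.04] z 1.69
```

```bash
python3 -m handwheel '[{"xyz":[0,0,1],"angular":[0,0.1,0]},{"xyz":[0,0,2],"angular":[0,0,0]},{"xyz":[0,0,2.2],"angular":[0,0,0]},{"xyz":[-0.6,1.5,2],"angular":[0,0,0]},{"xyz":[-1.1,3,1],"angular":[0,0,0]}]'; python3 -m handwheel '[{"xyz":[-1.2,3.5,0],"angular":[0,0,0]},{"xyz":[-1.2,3.5,0],"angular":[0,0,0]},{"xyz":[-1.2,3.5,0],"angular":[0,0,0]},{"xyz":[-1.2,3.5,0],"angular":[0,0,0]},{"xyz":[-1.2,3.5,0],"angular":[0,0,0]}]';python3 st.py p57
```

```text
time: 20.32
position: [0.5518, -0.2444, 0.099]
tool_rot: [-0.992, 1.344, 0.993]
ft_force: [0.6, 1.0, -1.0]
grip_width: 0.648
time: 20.73
position: [0.49, -0.0691, 0.1056]
tool_rot: [-0.99, 1.344, 0.978]
ft_force: [1.2, 0.5, -3.1]
grip_width: 0.65
t 20.73 p [ 0.49   -0.0691  0.1056] rot err deg [ 0.56 -0.02  1.06] F [ 1.2  0.5 -3.1] w 5.65 q [-0.38  0.08  0.48  1.99 -0.03  1.08  1.38]
p57 dxyz cm [-1.25  8.34] z 10.56
```

```bash
python3 -m handwheel '[{"xyz":[-0.4,3,-0.3],"angular":[0.5,0,1]},{"xyz":[-0.4,2.3,-0.4],"angular":[0,0,0]},{"xyz":[0,1,-0.4],"angular":[0,0,0]},{"xyz":[0,0,0],"angular":[0,0,0]},{"xyz":[0,0,0],"angular":[0,0,0]}]'; python3 st.py p57
```

```text
time: 21.15
position: [0.4778, 0.0052, 0.0967]
tool_rot: [-1.002, 1.323, 1.009]
ft_force: [-0.3, -0.8, -2.0]
grip_width: 0.648
t 21.15 p [0.4778 0.0052 0.0967] rot err deg [-0.26 -0.01 -0.66] F [-0.3 -0.8 -2. ] w 5.64 q [-0.46  0.06  0.41  2.03 -0.03  1.06  1.26]
p57 dxyz cm [-0.03  0.91] z 9.67
```

```bash
python3 -m handwheel '[{"xyz":[0,0.9,-1.5],"angular":[-0.3,0,-0.6]},{"xyz":[0,0,-1.5],"angular":[0,0,0]},{"xyz":[0,0,-1],"angular":[0,0,0]},{"xyz":[0,0,0],"angular":[0,0,0]}]'; python3 st.py p57
```

```text
time: 21.48
position: [0.4811, 0.0071, 0.0575]
tool_rot: [-0.995, 1.332, 0.986]
ft_force: [-0.8, -0.1, -2.8]
grip_width: 0.651
t 21.48 p [0.4811 0.0071 0.0575] rot err deg [0.22 0.26 0.49] F [-0.8 -0.1 -2.8] w 5.66 q [-0.46  0.11  0.4   2.06 -0.05  0.97  1.25]
p57 dxyz cm [-0.36  0.72] z 5.75
```

```bash
python3 -m handwheel '[{"xyz":[-0.4,0.7,-1],"angular":[0.2,0.2,0.5]},{"xyz":[0,0.2,-1],"angular":[0,0,0]},{"xyz":[0,0,-0.5],"angular":[0,0,0]},{"xyz":[0,0,0],"angular":[0,0,0]}]'; python3 st.py p57
```

```text
time: 21.82
position: [0.4778, 0.013, 0.0311]
tool_rot: [-0.995, 1.332, 0.992]
ft_force: [-0.8, 0.5, -3.1]
grip_width: 0.65
t 21.82 p [0.4778 0.013  0.0311] rot err deg [0.08 0.08 0.29] F [-0.8  0.5 -3.1] w 5.65 q [-0.46  0.15  0.4   2.09 -0.07  0.91  1.26]
p57 dxyz cm [-0.03  0.13] z 3.11
```

```bash
python3 -m handwheel '[{"xyz":[-0.1,0.1,-0.2],"angular":[0,0,0.3]},{"xyz":[0,0,-0.2],"angular":[0,0,0]},{"xyz":[0,0,-0.1],"angular":[0,0,0]}]'; python3 st.py p57
```

```text
time: 22.07
position: [0.4772, 0.0138, 0.026]
tool_rot: [-0.999, 1.33, 0.995]
ft_force: [0.6, -0.2, -2.3]
grip_width: 0.65
t 22.07 p [0.4772 0.0138 0.026 ] rot err deg [ 0.09  0.12 -0.03] F [ 0.6 -0.2 -2.3] w 5.65 q [-0.46  0.16  0.4   2.09 -0.07  0.9   1.27]
p57 dxyz cm [0.03 0.05] z 2.6
```

```bash
python3 -m handwheel '[{"xyz":[0,0.05,-0.15],"angular":[0,0.1,0]},{"xyz":[0,0,-0.1],"angular":[0,0,0]}]'; python3 st.py p57;  python3 -m handwheel '[{"xyz":[0,0,0],"angular":[0,0,0]},{"xyz":[0,0,0],"angular":[0,0,0]},{"xyz":[0,0,0],"angular":[0,0,0]},{"xyz":[0,0,0],"angular":[0,0,0]},{"xyz":[0,0,0],"angular":[0,0,0]}]' 8; python3 st.py p57
```

```text
time: 22.23
position: [0.4772, 0.0138, 0.0257]
tool_rot: [-0.998, 1.332, 0.997]
ft_force: [-3.8, 0.6, 5.2]
grip_width: 0.652
t 22.23 p [0.4772 0.0138 0.0257] rot err deg [ 0.08 -0.07 -0.03] F [-3.8  0.6  5.2] w 5.67 q [-0.46  0.16  0.4   2.09 -0.08  0.9   1.27]
p57 dxyz cm [0.03 0.05] z 2.57
time: 22.65
position: [0.4804, 0.0144, 0.0283]
tool_rot: [-1.0, 1.326, 0.994]
ft_force: [0.2, 0.1, 0.9]
grip_width: 0.892
t 22.65 p [0.4804 0.0144 0.0283] rot err deg [-0.    0.3  -0.04] F [0.2 0.1 0.9] w 7.76 q [-0.46  0.16  0.4   2.09 -0.08  0.9   1.27]
p57 dxyz cm [-0.29 -0.01] z 2.83
```

```bash
python3 -m handwheel '[{"xyz":[-0.2,0,1.2],"angular":[0,0,0]},{"xyz":[0,0,2.5],"angular":[0,0,0]},{"xyz":[0,0,2.5],"angular":[0,0,0]},{"xyz":[0,1.5,2],"angular":[0,0,0]},{"xyz":[0,3,2],"angular":[0,0,0]}]' 8.7;python3 -m handwheel '[{"xyz":[0,3.5,1.5],"angular":[0,0,0]},{"xyz":[0,3.5,1.5],"angular":[0,0,0]},{"xyz":[0,3.5,1.5],"angular":[0,0,0]},{"xyz":[0,3.5,0],"angular":[0,0,0]},{"xyz":[0,3,0],"angular":[0,0,0]}]'; python3 st.py
python3 - <<'E'
from h import *
t=get_image("top");cv2.imwrite("pics/t4.png",t["pixels"])
s=get_image("scene");cv2.imwrite("pics/s4.png",s["pixels"])
c=cv2.resize(t["pixels"][100:240,270:390],None,fx=3,fy=3,interpolation=cv2.INTER_NEAREST)
d=cv2.resize(s["pixels"][160:300,260:380],None,fx=3,fy=3,interpolation=cv2.INTER_NEAREST)
cv2.imwrite("pics/c4.png",np.hstack([c,d]))
P={57:(.4775,.0143),44:(.5563,-.0085),32:(.6232,-.0282),22:(.6787,-.0446)}
for k,(x,y) in P.items():
    a=hole(t,*proj(t,(x,y,.057)),3.5);b=hole(s,*proj(s,(x,y,.057)),3)
    q=tri((t,s),(a,b));print(k,np.round(a,1),np.round(b,1),q.round(4),"err mm",(np.hypot(*(q[:2]-(x,y)))*1000).round(1))
E
```

```text
time: 23.07
position: [0.4739, 0.0531, 0.1292]
tool_rot: [-0.992, 1.342, 0.99]
ft_force: [1.3, -0.1, 0.4]
grip_width: 0.999
time: 23.48
position: [0.4766, 0.2291, 0.1835]
tool_rot: [-0.986, 1.331, 0.98]
ft_force: [-0.6, -0.4, -1.6]
grip_width: 1.002
t 23.48 p [0.4766 0.2291 0.1835] rot err deg [-0.05  0.4   1.01] F [-0.6 -0.4 -1.6] w 8.71 q [-0.69  0.08  0.2   1.82 -0.01  1.24  0.78]
57 [320.8 204.6] [323.5 188.4] [0.4774 0.0136 0.057 ] err mm 0.7
44 [328.3 172.7] [320.4 205.2] [ 0.5567 -0.0069  0.0572] err mm 1.7
32 [336.  146.1] [316.  221.5] [ 0.6236 -0.0278  0.057 ] err mm 0.6
22 [342.2 123.8] [311.7 236.7] [ 0.6805 -0.0454  0.0573] err mm 1.9
```

View pics/c4.png

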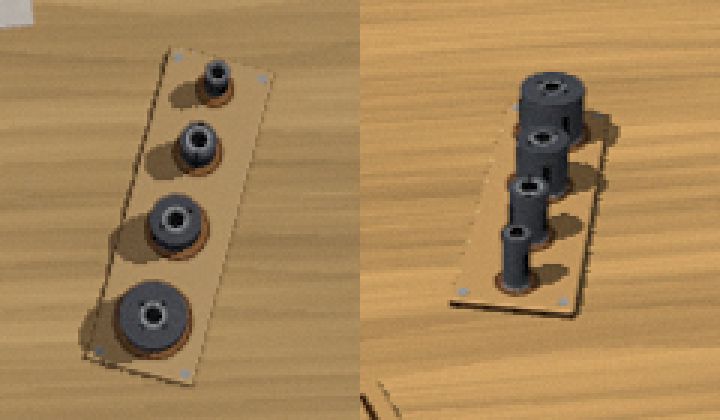

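View pics/s4.png

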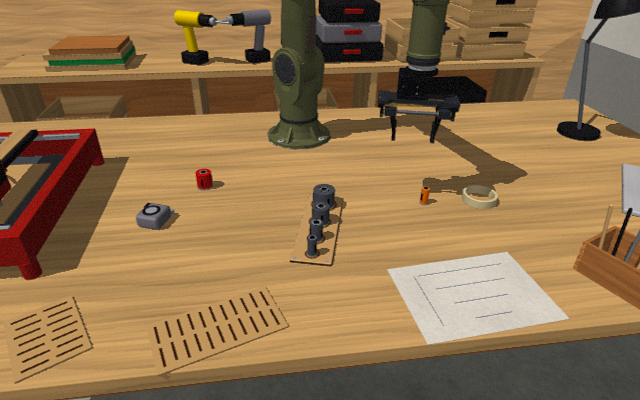

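All four saws stand upright on their own pads (scene 324,188 to 312,237), each within 2 mm of the pad centre. The tape measure (154,215), masking roll (480,197) and the orange and red look-alikes look unmoved, and the gripper is clear. I'll let the arm settle, then hand in.

```bash
python3 -m handwheel '[{"xyz":[0,0,0.5],"angular":[0,0,0]},{"xyz":[0,0,0],"angular":[0,0,0]},{"xyz":[0,0,0],"angular":[0,0,0]},{"xyz":[0,0,0],"angular":[0,0,0]}]'; python3 -c "
from bench import *
print(close_job())"
```

```text
time: 23.92
position: [0.4756, 0.2316, 0.1879]
tool_rot: [-0.991, 1.329, 0.986]
ft_force: [-0.0, 0.3, -0.1]
grip_width: 1.002
the job is handed in; nothing more can be done
None
```

All four hole saws are back on the board in order of size, teeth down on their own pads, and the job was handed in at about 24 s of the 99 s allowed.

- **Positions:** My last two-camera check put the saw axes 1.9 mm (22), 0.6 mm (32), 1.7 mm (44) and 0.7 mm (57) from their pad centres. The camera calibration is good to about 2 mm, and the limit is 10 mm.
- **Height and lean:** The backplates measured 57.0–57.3 mm above the bench, which is where they should be for saws standing on the board. In the pictures all four look upright.
- **Setting down:** The 32, 44 and 57 mm saws gave a light contact force (7.6 N at most) as they met the pad. The 22 mm saw gave no clear force signal, so I released it by height, within about 1 mm of the pad.
- **Left alone:** By eye, the tape measure, the masking roll and the orange and red look-alikes had not moved; I did not measure them. The gripper was open and well clear at hand-in.

No check failed or disagreed.

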